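# Shut and lock the cover of a bench filter unit

### The job

The sprung cover of the grey-white air-filter unit stands ajar over its new filter: set a fingertip in the slot of the round quarter-turn fastener, press the cover down flush, and turn the fastener clockwise a quarter turn to its stop, so that the cover stays locked down when you let go. Touch the unit with the fingertips only, lift nothing, and leave everything else on the bench where it is.

Things in the scene. Friction and masses are not known exactly. Their poses are not given: they have to be found in the camera images.
- filter_unit: Grey-white bench air-filter unit, heavy, fixed, 270x250x130 mm (x,y,z). Origin: centre of its underside; z up, front with switch and knob to its -x. Its top is a sprung cover, 228x252x12 mm, hinged along the far edge: hinge line parallel to y through (100,0,124) mm; cover shut = top level at z 130 mm. Fastener axis with cover shut: (-70,0) mm.
- cover (a joint): Hinge of the cover, rad. 0 = shut flush, a hard stop; grows as the front edge rises, at most 0.7. A spring holds it ajar at about 0.3 to 0.5 and pushes it up again whenever it is let go unlocked; about 5 N down at the fastener keeps it shut. When locked, it springs back 1 to 2 mm (under 0.01 rad) until the cam's tongue bears on the keeper.
- cam (a joint): Turn of the slotted disc in the cover, rad, growing clockwise seen from above. 0 = open (slot points front to back, orange pointer to the white dot on unit's -y side), 1.571 = locked, a hard stop (slot along the front edge, pointer to the green dot at the front). Starts between 0 and 0.25; friction 0.1 N m holds it where left. Turned past about 1.0 with the cover up, its tongue blocks closing.
- slot_floor (a point): Centre of the slot's floor, on the fastener axis; moves with cover and disc; z up out of the floor, x along the slot. The aluminium disc, 80 mm wide, sits flush in a black ring in the cover. Its slot runs right across: 34 mm wide, 80 mm long, closed at the ends by the ring; floor flat, 14 mm below the cover's top, so at z 116 mm over the bench with the cover shut.
- used_filter: spent pleated filter cartridge lying on the bench, blue frame, 150x110x26 mm; origin at the centre of its underside; to be left alone
- marker: marker pen with a blue cap, 137x18x20 mm, lying on the bench; origin under its middle; to be left alone
- wash_bottle: white squeeze wash bottle, 68x96x236 mm, standing; origin under its base; to be left alone
- flask: glass conical flask, 79 mm wide, 125 mm tall, standing; origin under its base; to be left alone
- dropper: brown dropper bottle with a black bulb, 38 mm wide, 99 mm tall; origin under its base; to be left alone
- weigh_bottle: small lidded glass weighing bottle, 37 mm wide, 47 mm tall; origin under its base; to be left alone
- amber_bottle: amber reagent bottle with a white cap, 49 mm wide, 96 mm tall; origin under its base; to be left alone
- petri: glass petri dish, 95 mm wide, 16 mm tall; origin under its base; to be left alone

How it is judged (in metres and radians):
On the way, in this order (a step that is already met when the one before it is completed fails the run):
1. the cover is pressed down flush with a finger in the fastener, the fastener still open (value of joint cover below 0.03 rad and value of joint cam below 0.9 rad and contact force between the fingers and cam above 0.5 N), for 0.1 s.
2. the fastener is turned to its locked stop with the cover down (value of joint cover below 0.025 rad and value of joint cam above 1.4 rad), for 0.2 s.
At the end, for the whole second after the job is handed in: The cover is held down by its fastener, front edge within 5 mm of flush (hinge under 0.025 rad), the fastener within 10 degrees of its locked stop (over 1.40 rad), both at rest (all of step 2 and velocity of joint each of cam, cover below 0.05 rad/s); the robot touches nothing.
It fails at once if a thing that stands or lies on the bench is moved more than 15 mm or lifted (distance of any of used_filter, marker, wash_bottle, flask, dropper, weigh_bottle, amber_bottle, petri from where it was at the start of the episode above 0.015 m).
It fails at once if the cover is lifted open instead of pressed down (value of joint cover above 0.6 rad).
It fails at once if the arm or the gripper's body, not the fingertips, presses on the unit (contact force between the arm and filter_unit above 5 N).
It also fails if it takes over 38 s, if anything falls off the work surface, if the arm or the gripper's body presses on something with over 40 N, if the wrist force passes 120 N, or if a joint passes its speed limit or range.

### The arm

A 6-joint arm with a two-finger parallel gripper is mounted at the origin on a cart in front of the work surface, level with it; the furniture and walls round the work are solid. World frame = base frame: x ahead of the robot, y to its left, z up, the work surface at z = 0. Lengths are in mm, angles in rad, forces in N, time in s.
With the tool pointing down it reaches from about 325 to 900 mm from the base axis. Payload 3.5 kg.
Tool frame: the origin (TCP) lies at the very end of the fingers, on their centre line; the grasp point (between the pads) lies 19 mm behind it; z points along the fingers, y is the line along which they close (so a half turn about z gives the same grasp; the last joint's range is limited). The gripper opens to 85 mm and grips with 20 to 120 N. Pads are 22 mm wide; open, the fingers measure 114 mm over their backs; the gripper's body (76 mm by 85 mm) begins 54 mm behind the grasp point. The pads swing forward as they close: fully open they stand 13 mm farther back than shut.
Start: joints at [1.056, 0.276, -0.026, 1.268, 0, 1.467], TCP at [250.168, 572.746, 231.313] pointing down, gripper open.
Joint ranges: [-3.12, 3.12], [-0.85, 1.88], [-1.08, 1.24], [-1.95, 2.15], [-1.57, 1.53], [-3.14, 3.14]. Speed limits (rad/s): [2.57, 2.57, 3.14, 3.14, 3.14, 3.14].

### API

Orientations are given as [roll, pitch, yaw] about the fixed x, y, z axes, in that order (R = Rz(yaw) Ry(pitch) Rx(roll)).
In Python, from cell import read_state, cams, workorder gives the robot as it stands.
- The arm moves only by the shell command python3 -m inch 'ROWS'. ROWS is JSON, one flat list of numbers, 7 for each row, row after row: the shift along the tool's x, y, z in cm, then the turn, a rotation vector about the tool's x, y, z in rad, then the opening in per cent of the stroke, from 0 (shut) to 100 (fully open). In form: [tx, ty, tz, ax, ay, az, grip, tx, ty, tz, ax, ay, az, grip, ...]. A call has 1 to 10 rows; each row shifts and turns the commanded pose from where the row before left it, along the tool's axes as they then stand; what a row does not reach is not made up. A row lasts 1/8 s, in which the tool goes at most 62.5 mm and 10.7 degrees, less where a joint would pass 70% of its speed; a pose out of reach is approached as far as the arm can. A call is refused whole if a number of a shift passes 6.25 or a number of a turn 0.188, either way. A call with a gripper value outside its range is refused whole. The fingers move at their own pace and stop on an object; the grip force is fixed at half the most. Time passes only in rows, so rows that do not move let the fingers close. It gives the time, the measured TCP pose, the force, the opening and the grip force at its end, in the units of the state.
- read_state(): the state, without advancing time (a new reading comes with each control period).
- cams.camera(name): name is "scene" or "top" or "wrist"; returns the picture (420x560x3 uint8, red, green, blue); there is no depth.
- cams.get_calibration(name): a dict with "fov_y" (degrees; the focal length in pixels is half the picture's height over the tangent of half this angle, whatever the lens; pixels are square), "cx", "cy" (the principal point, pixels), "cam_to_world" (4x4, takes a point from camera to world coordinates); the wrist camera has in their place "tool_from_camera" (4x4, takes a point from camera to tool coordinates, whose origin is the TCP and whose axes are the flange's). Camera axes: x right, y down, z forward; pixel columns grow to the right and rows downward; lengths in mm; the calibration is good to about 2 mm. The wrist camera is an equidistant fisheye: a pixel r from the principal point sees the ray r / f radians off the axis. A picture is of the moment at which its call begins: read the wrist's pose just before it. get_calibration takes no time and is no camera call.
- workorder.sign_off(): hands the job in; it is judged then, once.
The state is a dict: "t": time; "q": joint angles; "joint_velocities": joint speeds; "tau": joint torques, N m; "tcp_pos": TCP position; "ee_rot": TCP orientation; "ft_force": force on the tool from outside, world axes, zero at the start; "wrist_torque": the same for the moment, N m; "finger_gap": finger opening in mm; "grip_force": force on a finger pad.
Only numpy, scipy, OpenCV 4.12 (cv2) and the standard library are available. Lean on these libraries where they do the work, as an engineer would, in place of code of your own. Each camera call takes 0.05 s, during which the arm holds its last target. There are 200 camera calls.

## Working session

There is one attempt and no reset: what is moved stays moved. The work goes in short steps, Python scripts to look and compute and a shell command to move; the robot and the scene stay as the last step left them, time stands still between calls to the robot, and variables do not carry over. Pictures are saved under pics/ and viewed, at most 10 in all, crops included, and the job is handed in when it is done.

```bash
mkdir -p pics; ls; python3 - <<'E'
from cell import read_state,cams
import cv2,numpy as np
s=read_state();print(s)
for n in("scene","top"):
    c=cams.get_calibration(n);print(n,c)
    cv2.imwrite(f"pics/{n}0.png",cams.camera(n)[:,:,::-1])
print(cams.get_calibration("wrist"))
E
```

```text
pics
{'t': 0.0, 'q': array([ 1.05558555e+00,  2.77116858e-01, -2.78934017e-02,  1.26799165e+00,
       -2.64582085e-05,  1.46741714e+00]), 'joint_velocities': array([-1.09406554e-03,  8.55683089e-04, -3.16154179e-05,  4.91353893e-04,
        2.31866328e-03,  2.87323887e-04]), 'tau': array([ 1.07151162e-03, -4.45508015e+01,  2.95204264e+01,  1.65613013e-02,
       -1.60545369e-04, -1.66241026e-06]), 'tcp_pos': array([249.79785479, 572.0583636 , 230.16381822]), 'ee_rot': array([-3.13939612e+00, -2.01288170e-04,  2.72976087e+00]), 'ft_force': array([ 0.43414915, -0.72514372,  0.14971355]), 'wrist_torque': array([0.02368754, 0.00930352, 0.04333189]), 'grip_force': 0.0, 'finger_gap': 85.3403106406687}
scene {'fov_y': 51.49320527769093, 'cx': 271.81096063553827, 'cy': 211.57552957025808, 'cam_to_world': array([[ 5.89550952e-01, -4.06944613e-01,  6.97728999e-01,
        -6.28773765e+02],
       [-8.07445669e-01, -3.19883632e-01,  4.95687355e-01,
        -8.83660465e+02],
       [ 2.14747878e-02, -8.55611210e-01, -5.17173366e-01,
         9.87791469e+02],
       [ 0.00000000e+00,  0.00000000
[... 234 characters left out ...]
,
       [-9.99719787e-01,  2.21517642e-02, -8.34545504e-03,
        -2.72783198e+01],
       [ 5.44507288e-03, -1.27901374e-01, -9.91771944e-01,
         1.68914842e+03],
       [ 0.00000000e+00,  0.00000000e+00,  0.00000000e+00,
         1.00000000e+00]])}
{'fov_y': 65.70646984690485, 'cx': 275.7349887912422, 'cy': 212.01697495746996, 'tool_from_camera': array([[ 5.23555579e-04, -9.62490875e-01, -2.71313549e-01,
         6.90312888e+01],
       [ 9.99999789e-01,  3.99645595e-04,  5.11954637e-04,
         3.77464285e-01],
       [-3.84322402e-04, -2.71313760e-01,  9.62490881e-01,
        -1.42372698e+02],
       [ 0.00000000e+00,  0.00000000e+00,  0.00000000e+00,
         1.00000000e+00]])}
```

View pics/scene0.png

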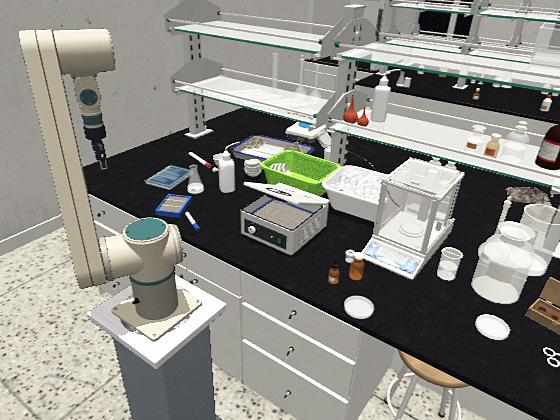

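View pics/top0.png

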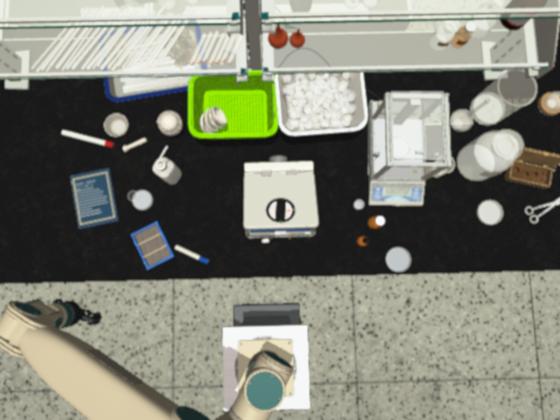

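The scene view shows the unit at about (285,220) with its cover ajar. The top view shows it at (281,200), with the disc at (281,210) and its slot roughly across the picture.

```bash
cat > h.py <<'E'
import numpy as np
from cell import cams,read_state
from scipy.spatial.transform import Rotation as Ro
def ray(n,uv,pose=None):
    c=cams.get_calibration(n);f=210/np.tan(np.radians(c["fov_y"]/2))
    d=np.array([(uv[0]-c["cx"])/f,(uv[1]-c["cy"])/f])
    if n=="wrist":
        r=np.hypot(*d);v=np.array([*(d/r*np.sin(r)),np.cos(r)]) if r>0 else np.array([0,0,1.])
        T=pose@c["tool_from_camera"]
    else: v=np.array([*d,1.]);T=c["cam_to_world"]
    return T[:3,3],T[:3,:3]@v
def onz(n,uv,z,pose=None):
    o,d=ray(n,uv,pose);return o+d*(z-o[2])/d[2]
def pose(s=None):
    s=s or read_state();T=np.eye(4);T[:3,:3]=Ro.from_euler("xyz",s["ee_rot"]).as_matrix();T[:3,3]=s["tcp_pos"];return T
E
python3 - <<'E'
from h import *
import cv2
a=cv2.imread("pics/top0.png")[150:250,230:335];b=cv2.imread("pics/scene0.png")[170:260,230:340]
cv2.imwrite("pics/c0.png",np.hstack([cv2.resize(a,(420,400),interpolation=2),cv2.resize(b,(380,400),interpolation=2)]))
for uv in((244,160),(313,160),(281,210)):
  for z in(0,130,190):print(uv,z,onz("top",uv,z).round())
E
```

```text
(244, 160) 0 [789.  67.   0.]
(244, 160) 130 [757.  59. 130.]
(244, 160) 190 [743.  56. 190.]
(313, 160) 0 [ 783. -205.    0.]
(313, 160) 130 [ 752. -192.  130.]
(313, 160) 190 [ 737. -185.  190.]
(281, 210) 0 [587. -74.   0.]
(281, 210) 130 [571. -70. 130.]
(281, 210) 190 [564. -69. 190.]
```

View pics/c0.png

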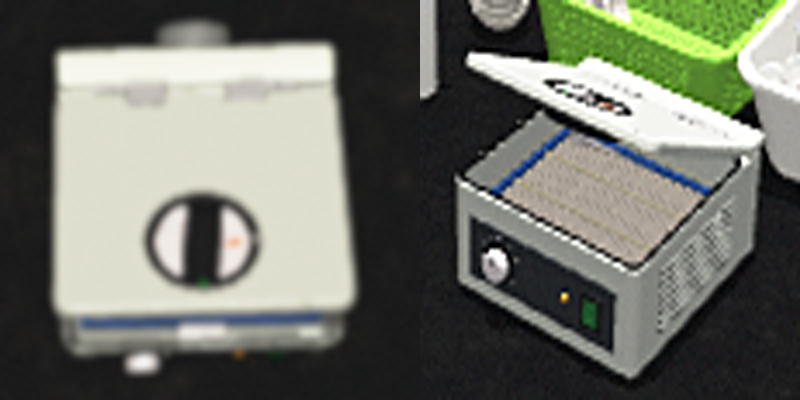

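```bash
python3 -m inch '[0,0,-4,0,0,0,40, 0,0,-4,0,0,0,40, -3.8,-3.33,0,0,0,0,40, -3.8,-3.33,0,0,0,0,40, -3.8,-3.33,0,0,0,0,40, -3.8,-3.33,0,0,0,0,40, -3.8,-3.33,0,0,0,0,40, -3.8,-3.33,0,0,0,0,40, -3.8,-3.33,0,0,0,0,40, -3.8,-3.33,0,0,0,0,40]'
python3 -m inch '[-3.8,-3.33,0,0,0,0,40, -3.8,-3.33,0,0,0,0,40, -3.8,-3.33,0,0,0,0,40, -3.8,-3.33,0,0,0,0,40, -3.8,-3.33,0,0,0,0,40, -3.8,-3.33,0,0,0,0,40, 0,0,0,0,0,-0.18,40, 0,0,0,0,0,-0.18,40, 0,0,0,0,0,-0.18,40, 0,0,0,0,0,-0.18,40]'
python3 -m inch '[0,0,0,0,0,-0.18,40, 0,0,0,0,0,-0.18,40, 0,0,0,0,0,-0.18,40, 0,0,0,0,0,-0.18,40, 0,0,0,0,0,-0.18,40, 0,0,0,0,0,-0.18,40, 0,0,0,0,0,0,40, 0,0,0,0,0,0,40]'
python3 - <<'E'
from h import *
import cv2
p=pose();np.save("p1.npy",p);s=read_state();print(s["tcp_pos"],s["ee_rot"],s["finger_gap"],s["q"],s["ft_force"],s["t"])
cv2.imwrite("pics/w1.png",cams.camera("wrist")[:,:,::-1])
E
```

```text
t: 1.35
tcp_pos: [422.3, 205.3, 310.9]
ee_rot: [-3.141, -0.0, 2.73]
ft_force: [0.6, 0.0, -0.0]
finger_gap: 34.3
grip_force: 0.0
t: 2.6
tcp_pos: [550.7, -67.4, 310.6]
ee_rot: [3.141, -0.001, -2.828]
ft_force: [-0.0, 1.6, -0.3]
finger_gap: 33.9
grip_force: 0.0
t: 3.6
tcp_pos: [550.9, -67.4, 311.0]
ee_rot: [3.141, 0.0, -1.756]
ft_force: [-0.0, -0.2, -0.3]
finger_gap: 34.1
grip_force: 0.0
[550.8747142  -67.37549902 310.99962347] [ 3.14094291e+00  3.66431577e-05 -1.75593187e+00] 34.09099514662273 [-2.38186800e-01  1.21015815e-01 -5.05941436e-02  1.39983714e+00
  2.13809122e-06 -1.62384759e+00] [-0.00199013 -0.17593933 -0.34459481] 3.6
```

View pics/w1.png

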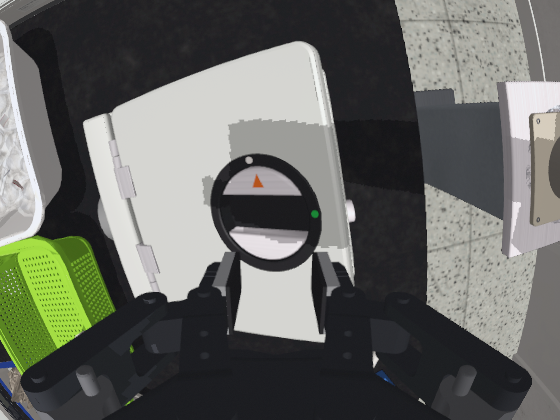

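The wrist picture shows the whole disc. The ring is centred near (266,212), the white dot is at (249,159), the green dot at (315,214), the pointer at (257,181), and the hinge line runs about (111,113) to (158,292).

```bash
python3 - <<'E'
from h import *
p=np.load("p1.npy")
o1,d1=ray("top",(280.75,210));o2,d2=ray("wrist",(266.5,212),p)
A=np.stack([d1,-d2],1);k=np.linalg.lstsq(A,o2-o1,rcond=None)[0]
print("disc tri",o1+d1*k[0],o2+d2*k[1])
a,b=onz("wrist",(111,113),130,p),onz("wrist",(158,292),130,p);print("hinge",a,b)
a2,b2=onz("wrist",(86,122),130,p),onz("top",(244.2,162),130);print("ledge",a2,b2,onz("top",(313.2,161.2),130))
yaw=np.arctan2(-(b-a)[0],(b-a)[1]);print("yaw",yaw)
# intersect rays with cover plane through hinge for theta
ex=np.array([np.cos(yaw),np.sin(yaw),0]);ey=np.array([-ex[1],ex[0],0]);h=a.copy();h[2]=124
for th in(.3,.35,.4,.45,.5):
    u=-np.cos(th)*ex+np.sin(th)*np.array([0,0,1]);n=np.cross(u,-ey);n*=np.sign(n[2])
    def P(uv,nm="wrist",off=6):
        o,d=ray(nm,uv,p);c=h+off*n;x=o+d*((c-o)@n)/(d@n)-h;return np.array([x@u,x@ey]).round(1)
    print(th,*[P(q) for q in((266.5,212),(249,159),(315,214),(257,181),(322,130),(211,212),(322,212))],P((280.75,210),"top"))
E
```

```text
disc tri [561.33730177 -67.37755538 208.96930697] [557.84525227 -67.88519837 208.54979331]
hinge [ 707.7162255  -185.21387095  130.        ] [711.05130836  26.84521712 130.        ]
ledge [ 741.93440039 -184.872025    130.        ] [749.88979687  58.86306453 130.        ] [ 747.40708659 -192.14534968  130.        ]
yaw -0.015725843018783218
0.3 [158.1 123.7] [151.  75.] [201.3 128.9] [154.6  95.1] [217.2  59.7] [102.2 119.3] [207.5 127.6] [152.5 114.7]
0.35 [161.8 121.3] [154.7  74.2] [204.1 125.7] [158.3  93.6] [219.6  59.2] [105.9 117.9] [210.2 124.4] [156.6 114.9]
0.4 [166.  118.9] [159.1  73.4] [207.6 122.4] [162.6  92.1] [222.6  58.7] [110.1 116.3] [213.5 121. ] [161.2 115.1]
0.45 [171.  116.3] [164.1  72.5] [211.7 119. ] [167.6  90.5] [226.3  58.2] [114.9 114.6] [217.5 117.6] [166.5 115.3]
0.5 [176.6 113.5] [169.8  71.5] [216.5 115.5] [173.3  88.8] [230.6  57.6] [120.4 112.8] [222.1 114.1] [172.6 115.6]
```

```bash
python3 -m inch '[0,0,0,0,0,-0.155,30, 0,-2.7,0,0,0,0,30, 0,0,0,-0.11,0,0,30, 0,0,0,-0.11,0,0,30, 0,0,0,-0.11,0,0,30, 0,0,0,-0.11,0,0,30, 0,-1.0,2.0,0,0,0,30, 0,-1.0,2.0,0,0,0,30, 0,0,0,0,0,0,30]'
python3 - <<'E'
from h import *
import cv2
p=pose();np.save("p2.npy",p);s=read_state();print(p.round(3),s["finger_gap"],s["q"],s["ft_force"],s["t"])
cv2.imwrite("pics/w2.png",cams.camera("wrist")[:,:,::-1])
E
```

```text
t: 4.78
tcp_pos: [578.3, -68.0, 264.6]
ee_rot: [2.697, 0.0, -1.599]
ft_force: [-0.1, 0.9, 0.1]
finger_gap: 25.6
grip_force: 0.0
[[-2.90000e-02 -9.03000e-01 -4.30000e-01  5.78297e+02]
 [-1.00000e+00  2.60000e-02  1.30000e-02 -6.79900e+01]
 [-0.00000e+00  4.30000e-01 -9.03000e-01  2.64571e+02]
 [ 0.00000e+00  0.00000e+00  0.00000e+00  1.00000e+00]] 25.586420435810346 [-0.19284775  0.50546981  0.29287156  1.79715646 -0.07009841 -1.7194968 ] [-0.10982054  0.94066899  0.0764623 ] 4.775
```

View pics/w2.png

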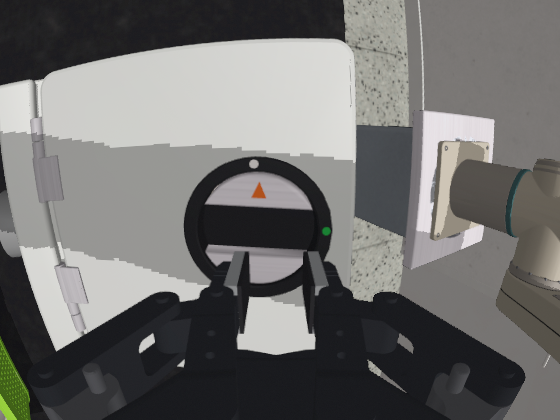

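The ring is now centred near (258,226), with the white dot at (254,163), the green dot at (326,231) and the pointer at (259,188). The fastener is nearly fully open.

```bash
python3 - <<'E'
from h import *
p1,p2=np.load("p1.npy"),np.load("p2.npy")
def tri(*R):
    M=np.zeros((3,3));b=np.zeros(3)
    for o,d in R:
        d=d/np.linalg.norm(d);Q=np.eye(3)-np.outer(d,d);M+=Q;b+=Q@o
    x=np.linalg.solve(M,b);return x
W={}
for k,a,b in(("c",(266.5,212),(258,226)),("white",(249,159),(254,163)),("green",(315,214),(326,231)),("hinge1",(111,113),(38,82))):
    W[k]=tri(ray("wrist",a,p1),ray("wrist",b,p2));print(k,W[k].round(1),"tool",(p2[:3,:3].T@(W[k]-p2[:3,3])).round(1))
for k,a in(("c",(258,226)),("white",(254,163)),("green",(326,231)),("ptr",(259,188))):
    o,d=ray("wrist",a,p2);R=p2[:3,:3].T;o=R@(o-p2[:3,3]);d=R@d
    print(k,[ (o+d*(z-o[2])/d[2]).round(1) for z in(62,68,74)])
E
```

```text
c [559.  -65.  195.3] tool [ -2.4 -12.2  70.8]
white [ 563.6 -110.8  204.6] tool [ 43.2 -13.6  59.9]
green [521.9 -64.2 224. ] tool [-2.2 33.5 60.9]
hinge1 [ 712.9 -186.3  120.2] tool [ 114.5 -186.6   71.1]
c [array([  1. , -11.7,  62. ]), array([ -0.9, -12. ,  68. ]), array([ -2.9, -12.4,  74. ])]
white [array([ 42.8, -13.7,  62. ]), array([ 42.1, -14.1,  68. ]), array([ 41.3, -14.5,  74. ])]
green [array([-2.5, 33.7, 62. ]), array([-4.6, 34.7, 68. ]), array([-6.7, 35.7, 74. ])]
ptr [array([ 26.6, -10.7,  62. ]), array([ 25.4, -11. ,  68. ]), array([ 24.2, -11.3,  74. ])]
```

```bash
python3 -m inch '[-0.1,-1.2,1,0,0,0,30, 0,0,2,0,0,0,30, 0,0,2,0,0,0,30, 0,0,0.6,0,0,0,30, 0,0,0.6,0,0,0,30, 0,0,0.5,0,0,0,30, 0,0,0,0,0,0,30]'
python3 - <<'E'
from h import *
import cv2
p=pose();np.save("p3.npy",p);s=read_state();print(s["tcp_pos"],s["ft_force"],s["wrist_torque"],s["t"])
cv2.imwrite("pics/w3.png",cams.camera("wrist")[:,:,::-1])
E
```

```text
t: 5.7
tcp_pos: [561.6, -66.7, 200.9]
ee_rot: [2.702, -0.0, -1.598]
ft_force: [0.4, 1.1, -0.2]
finger_gap: 26.0
grip_force: 0.0
[561.55719518 -66.70549715 200.92874004] [ 0.40804335  1.10458675 -0.23436505] [-0.00074359 -0.42781847  0.08117592] 5.7
```

View pics/w3.png

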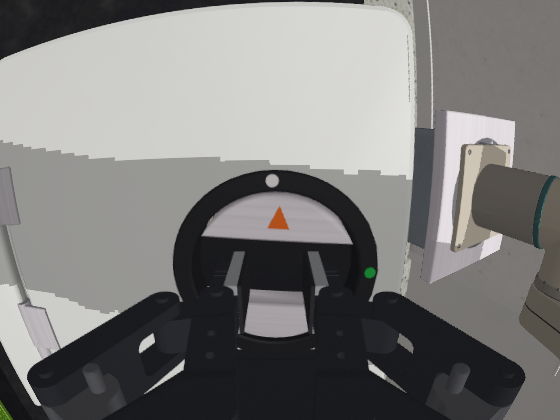

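The slot's top edges are at about rows 240 and 304 and the fingers sit between them at columns 240–312. They are centred and roughly level with the cover top, so I will go down.

```bash
python3 -m inch '[0,0,0.5,0,0,0,30, 0,0,0.4,0,0,0,30, 0,0,0,0,0,0,30]';  python3 -m inch '[0,0,0.3,0,0,0,30, 0,0,0,0,0,0,30]';python3 -m inch '[0,0,0.3,0,0,0,30,  0,0,0,0,0,0,30]'
```

```text
t: 6.12
tcp_pos: [557.2, -66.5, 192.3]
ee_rot: [2.701, 0.0, -1.598]
ft_force: [-0.3, 0.0, 0.8]
finger_gap: 25.5
grip_force: 0.0
t: 6.38
tcp_pos: [556.2, -66.5, 189.8]
ee_rot: [2.701, 0.0, -1.598]
ft_force: [-0.3, -0.5, -0.3]
finger_gap: 25.6
grip_force: 0.0
t: 6.62
tcp_pos: [554.9, -66.5, 187.1]
ee_rot: [2.701, 0.0, -1.598]
ft_force: [-0.2, -0.3, -0.1]
finger_gap: 25.6
grip_force: 0.0
```

```bash
python3 -m inch '[0,-0.04,0.85,0.05,0,0,30, 0,-0.04,0.85,0.05,0,0,30, 0,-0.04,0.85,0.05,0,0,30, 0,0,0,0,0,0,30]'; python3 -m inch '[0,-0.04,0.85,0.05,0,0,30, 0,-0.04,0.85,0.05,0,0,30, 0,0,0,0,0,0,30]'
```

```text
t: 7.12
tcp_pos: [545.8, -66.2, 163.8]
ee_rot: [2.852, -0.0, -1.599]
ft_force: [0.5, 0.0, 1.5]
finger_gap: 25.5
grip_force: 0.4
t: 7.5
tcp_pos: [542.7, -66.2, 147.2]
ee_rot: [2.951, 0.0, -1.599]
ft_force: [0.3, -0.5, 1.9]
finger_gap: 25.1
grip_force: 0.9
```

```bash
python3 -m inch '[0,-0.04,0.85,0.05,0,0,30, 0,-0.04,0.85,0.05,0,0,30, 0,-0.04,0.85,0.05,0,0,30, 0,0,0,0,0,0,30]'; python3 -m inch '[0,-0.04,0.6,0.04,0,0,30, 0,0,0,0,0,0,30]';python3 -m inch '[0,0,0.2,0,0,0,30, 0,0,0,0,0,0,30]'
```

```text
t: 8.0
tcp_pos: [540.9, -66.2, 122.0]
ee_rot: [3.102, 0.0, -1.598]
ft_force: [0.4, 0.5, 4.4]
finger_gap: 25.1
grip_force: 1.9
t: 8.25
tcp_pos: [541.6, -66.3, 116.2]
ee_rot: [-3.141, -0.0, -1.598]
ft_force: [0.5, 0.6, 4.6]
finger_gap: 25.8
grip_force: 1.8
t: 8.5
tcp_pos: [541.7, -66.3, 115.7]
ee_rot: [3.142, -0.0, -1.598]
ft_force: [-3.5, 1.0, 14.9]
finger_gap: 25.7
grip_force: 7.3
```

```bash
python3 -m inch '[0,0,0,0,0,0,30, 0,0,0,0,0,0.12,30, 0,0,0,0,0,0.12,30, 0,0,0,0,0,0.12,30, 0,0,0,0,0,0.12,30]'; python3 -m inch '[0,0,0,0,0,0.12,30, 0,0,0,0,0,0.12,30, 0,0,0,0,0,0,30]';python3 -c "
from h import *
s=read_state();print(s['wrist_torque'],s['q'])"
```

```text
t: 9.12
tcp_pos: [541.2, -65.3, 115.7]
ee_rot: [3.14, 0.002, -2.081]
ft_force: [-4.4, 3.6, 16.0]
finger_gap: 25.8
grip_force: 7.9
t: 9.5
tcp_pos: [541.3, -64.7, 115.7]
ee_rot: [3.139, 0.002, -2.318]
ft_force: [-3.6, 5.7, 14.9]
finger_gap: 25.3
grip_force: 8.0
[ 1.05552526  0.88384204 -0.13274202] [-0.23925859  0.22596221 -0.35007344  0.99602165  0.00324903 -1.06257909]
```

```bash
python3 -m inch '[0,0,0,0,0,0.12,30, 0,0,0,0,0,0.12,30, 0,0,0,0,0,0.12,30, 0,0,0,0,0,0.12,30, 0,0,0,0,0,0.12,30, 0,0,0,0,0,0.12,30, 0,0,0,0,0,0,30]';python3 -c "
from h import *
s=read_state();print(s['wrist_torque'],s['q'])"
python3 -m inch '[0,0,0,0,0,0.1,30, 0,0,0,0,0,0.1,30, 0,0,0,0,0,0,30]';python3 -c "
from h import *
s=read_state();print(s['wrist_torque'],s['q'])"
```

```text
t: 10.38
tcp_pos: [542.8, -65.6, 115.7]
ee_rot: [3.14, 0.003, -3.039]
ft_force: [-0.3, 3.6, 12.6]
finger_gap: 25.5
grip_force: 6.2
[ 0.55462318  0.11658507 -0.09910165] [-0.23960706  0.22657029 -0.34917899  0.99306695  0.00205032 -0.34251733]
t: 10.75
tcp_pos: [542.7, -65.5, 115.7]
ee_rot: [3.14, 0.002, 3.045]
ft_force: [-0.8, 2.4, 12.6]
finger_gap: 26.1
grip_force: 6.3
[ 0.67600633  0.18331824 -0.04386184] [-0.23955618  0.22655089 -0.34926292  0.99324502  0.0023037  -0.14264514]
```

```bash
for i in 1; do python3 -m inch '[0,0,0,0,0,0.08,30, 0,0,0,0,0,0,30]';done;python3 -c "
from h import *
s=read_state();print(s['wrist_torque'])"
python3 -m inch '[0,0,0,0,0,0.07,30, 0,0,0,0,0,0,30]';python3 -c "
from h import *
import cv2
s=read_state();print(s['wrist_torque'])
cv2.imwrite('pics/w4.png',cams.camera('wrist')[:,:,::-1])"
```

```text
t: 11.0
tcp_pos: [542.8, -65.5, 115.7]
ee_rot: [3.14, 0.002, 2.965]
ft_force: [-0.3, 2.5, 12.2]
finger_gap: 25.4
grip_force: 6.2
[ 0.63473178  0.10049373 -0.10685762]
t: 11.25
tcp_pos: [543.1, -65.9, 115.8]
ee_rot: [3.14, 0.003, 2.895]
ft_force: [0.1, 2.2, 11.1]
finger_gap: 25.6
grip_force: 5.9
[ 0.40836103  0.02878366 -0.06355127]
```

View pics/w4.png

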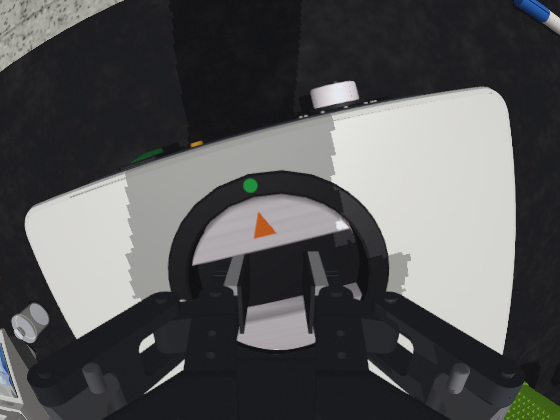

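The pointer (264,225) is in line with the green dot (250,186), and the slot edge is parallel to the cover's front edge, so the fastener is about at its stop. I'll turn slightly further to confirm.

```bash
python3 -m inch '[0,0,0,0,0,0.06,30, 0,0,0,0,0,0,30]';python3 -c "
from h import *
s=read_state();print(s['wrist_torque'])"
python3 -m inch '[0,0,0,0,0,0.05,30, 0,0,0,0,0,0,30]';python3 -c "
from h import *
s=read_state();print(s['wrist_torque'])"
```

```text
t: 11.55
tcp_pos: [543.2, -66.2, 115.8]
ee_rot: [3.141, 0.003, 2.835]
ft_force: [-0.8, 1.1, 10.9]
finger_gap: 25.6
grip_force: 5.7
[ 0.30078337  0.00164752 -0.06154587]
t: 11.8
tcp_pos: [543.6, -66.6, 115.8]
ee_rot: [3.141, 0.004, 2.785]
ft_force: [0.3, 0.9, 11.0]
finger_gap: 25.5
grip_force: 6.5
[ 0.09651835 -0.09694486 -0.02315383]
```

```bash
python3 -m inch '[0,0,0,0,0,0.08,30, 0,0,0,0,0,0,30, 0,0,0,0,0,0,30]';python3 -c "
from h import *
import cv2
s=read_state();print(s['wrist_torque'])
cv2.imwrite('pics/w5.png',cams.camera('wrist')[:,:,::-1])"
```

```text
t: 12.18
tcp_pos: [543.7, -67.0, 115.8]
ee_rot: [-3.141, 0.004, 2.708]
ft_force: [0.4, -1.5, 10.4]
finger_gap: 25.4
grip_force: 22.3
[-0.13798732 -0.24274873  0.88573702]
```

View pics/w5.png

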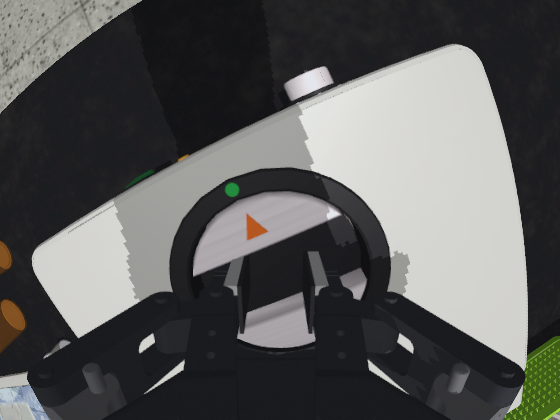

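A moment of 0.89 N m against 0.1 N m of cam friction means the hard stop is reached. I'll back off to mid-slot and lift out.

```bash
python3 -m inch '[0,0,0,0,0,-0.1,30, 0,0,0,0,0,-0.1,30, 0,0,0,0,0,-0.05,30, 0,0,0,0,0,0,30]';python3 -c "
from h import *
s=read_state();print(s['wrist_torque'])"
python3 -m inch '[0,0,-0.3,0,0,0,30, 0,0,-0.3,0,0,0,30, 0,0,-0.5,0,0,0,30, 0,0,-1,0,0,0,30, 0,0,-2,0,0,0,30, 0,0,-3,0,0,0,30, 0,0,-3,0,0,0,30, 0,0,0,0,0,0,30, 0,0,0,0,0,0,30]'
python3 -c "
from h import *
import cv2
cv2.imwrite('pics/w6.png',cams.camera('wrist')[:,:,::-1])"
```

```text
t: 12.72
tcp_pos: [543.8, -66.9, 115.8]
ee_rot: [-3.141, 0.004, 2.955]
ft_force: [1.6, 0.6, 10.6]
finger_gap: 25.3
grip_force: 5.0
[-0.07431611 -0.25740133  0.0627121 ]
t: 13.85
tcp_pos: [539.4, -65.9, 213.0]
ee_rot: [-3.142, -0.003, 2.955]
ft_force: [0.6, 0.3, 0.2]
finger_gap: 25.5
grip_force: 0.0
```

View pics/w6.png

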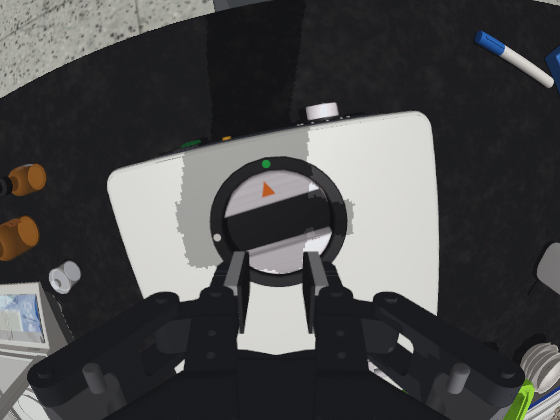

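The cover is down and the pointer (267,189) is near the green dot (266,163). I'll check the angle properly.

```bash
python3 - <<'E'
from h import *
import cv2
p=pose();im=cv2.imread("pics/w6.png")
def ang(a,b,z=130):
    d=onz("wrist",b,z,p)-onz("wrist",a,z,p);return np.degrees(np.arctan2(d[1],d[0])).round(1)
hsv=cv2.cvtColor(im,cv2.COLOR_BGR2HSV)
ro=hsv[150:290,205:350]
g=cv2.moments(cv2.inRange(ro,(50,120,60),(80,255,255)));o=cv2.moments(cv2.inRange(ro,(3,150,120),(18,255,255)))
c=lambda m:(m["m10"]/m["m00"]+205,m["m01"]/m["m00"]+150)
G,O=c(g),c(o);print(G,O,onz("wrist",G,130,p),onz("wrist",O,130,p),onz("wrist",(217,238),130,p),onz("wrist",(279,221),130,p))
# slot upper edge: bright->dark going down per column
xs=np.arange(235,300,5);ys=[]
gr=cv2.cvtColor(im,cv2.COLOR_BGR2GRAY).astype(int)
for x in xs: col=gr[196:235,x];ys.append(196+np.argmin(np.diff(col)))
P=np.array([onz("wrist",(x,y),130,p)[:2] for x,y in zip(xs,ys)])
k=np.polyfit(P[:,1],P[:,0],1);print(list(zip(xs,ys)),"slot edge dx/dy",k[0])
F=np.array([onz("wrist",q,130,p)[:2] for q in((130,173),(200,155),(300,133),(400,114))]);print("front dx/dy",np.polyfit(F[:,1],F[:,0],1)[0],F.round(0).tolist())
E
```

```text
(265.64516129032256, 163.5) (266.8170731707317, 190.53658536585365) [497.80490631 -64.59626482 130.        ] [516.85006947 -67.46279141 130.        ] [ 545.13244189 -110.89451997  130.        ] [540.57695712 -63.11397157 130.        ]
[(np.int64(235), np.int64(214)), (np.int64(240), np.int64(212)), (np.int64(245), np.int64(211)), (np.int64(250), np.int64(209)), (np.int64(255), np.int64(208)), (np.int64(260), np.int64(206)), (np.int64(265), np.int64(204)), (np.int64(270), np.int64(203)), (np.int64(275), np.int64(201)), (np.int64(280), np.int64(200)), (np.int64(285), np.int64(198)), (np.int64(290), np.int64(197)), (np.int64(295), np.int64(196))] slot edge dx/dy -0.11920615738546339
front dx/dy -0.025071205236555698 [[484.0, -166.0], [483.0, -109.0], [481.0, -37.0], [478.0, 37.0]]
```

The slot is about 0.1 rad short of the stop, apparently dragged back when I reversed under pressure. I'll re-enter centred, turn to the stop again, then unload before backing off.

```bash
python3 -m inch '[0,0,0,0,0,-0.15,30, 0,0,3,0,0,0,30, 0,0,3,0,0,0,30, 0,0,2,0,0,0,30, 0,0,1.2,0,0,0,30, 0,0,0.6,0,0,0,30, 0,0,0,0,0,0,30]'
python3 -m inch '[0,0,0,0,0,0.12,30, 0,0,0,0,0,0.1,30, 0,0,0,0,0,0.1,30, 0,0,0,0,0,0,30]';python3 -c "
from h import *
s=read_state();print(s['wrist_torque'])"
python3 -m inch '[0,0,0,0,0,0.06,30, 0,0,0,0,0,0,30, 0,0,0,0,0,0,30]';python3 -c "
from h import *
s=read_state();print(s['wrist_torque'])"
```

```text
t: 14.78
tcp_pos: [540.6, -66.0, 116.4]
ee_rot: [3.141, -0.0, 3.105]
ft_force: [0.9, 0.6, 3.8]
finger_gap: 25.9
grip_force: 2.3
t: 15.28
tcp_pos: [543.5, -67.7, 117.4]
ee_rot: [-3.14, 0.006, 2.784]
ft_force: [4.7, -2.9, 0.4]
finger_gap: 25.6
grip_force: 2.4
[-0.59695937 -0.99457178  0.16495894]
t: 15.65
tcp_pos: [543.6, -68.2, 117.5]
ee_rot: [-3.14, 0.007, 2.726]
ft_force: [5.2, -3.7, 0.8]
finger_gap: 25.9
grip_force: 13.3
[-0.91933643 -1.04866702  0.61029385]
```

```bash
python3 -m inch '[0,0,0,0,0,-0.06,30, 0,0,0,0,0,0,30]';python3 -c "
from h import *
s=read_state();print(s['wrist_torque'])"
python3 -m inch '[0,0,-0.5,0,0,0,30, 0,0,-0.5,0,0,0,30, 0,0,-0.8,0,0,0,30, 0,0,-2,0,0,0,30, 0,0,-3,0,0,0,30, 0,0,-3,0,0,0,30, 0,0,0,0,0,0,30, 0,0,0,0,0,0,30]'
python3 - <<'E'
from h import *
import cv2
p=pose();im=cams.camera("wrist")[:,:,::-1].copy();cv2.imwrite("pics/w7.png",im)
gr=cv2.cvtColor(im,cv2.COLOR_BGR2GRAY).astype(int)
hsv=cv2.cvtColor(im,cv2.COLOR_BGR2HSV)[140:300,200:355]
def c(lo,hi):
    m=cv2.moments(cv2.inRange(hsv,lo,hi));return onz("wrist",(m["m10"]/m["m00"]+200,m["m01"]/m["m00"]+140),130,p).round(1)
print("green",c((50,120,60),(80,255,255)),"ptr",c((3,150,120),(18,255,255)))
xs=np.arange(235,300,5);ys=[190+np.argmin(np.diff(gr[190:240,x])) for x in xs];print(ys)
P=np.array([onz("wrist",(x,y),130,p)[:2] for x,y in zip(xs,ys)]);print(np.polyfit(P[:,1],P[:,0],1)[0])
E
```

```text
t: 15.9
tcp_pos: [543.4, -67.5, 117.4]
ee_rot: [-3.141, 0.006, 2.785]
ft_force: [4.2, -3.5, 1.6]
finger_gap: 25.6
grip_force: 2.5
[-0.58917983 -0.98618023  0.17622095]
t: 16.9
tcp_pos: [539.5, -65.9, 213.3]
ee_rot: [-3.141, -0.002, 2.785]
ft_force: [0.5, -0.2, 0.3]
finger_gap: 25.5
grip_force: 0.0
green [498.  -64.8 130. ] ptr [517.1 -64.6 130. ]
[np.int64(215), np.int64(213), np.int64(211), np.int64(210), np.int64(208), np.int64(206), np.int64(204), np.int64(202), np.int64(201), np.int64(199), np.int64(197), np.int64(195), np.int64(193)]
0.0010914700646464796
```

View pics/w7.png

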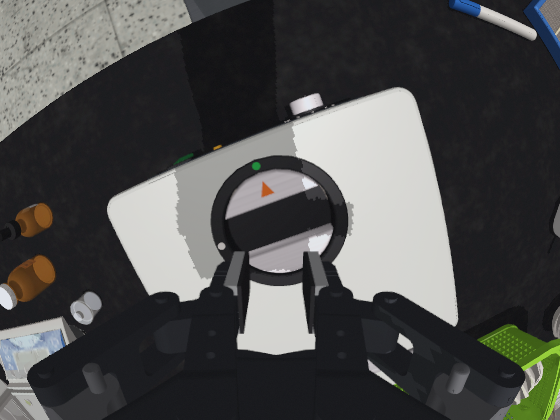

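The cover is flat. The pointer is in line with the green dot (both at y ≈ -65 mm), the slot is parallel to the front edge and the gripper is clear.

```bash
python3 -c "
from cell import workorder
print(workorder.sign_off())"
```

```text
the job is handed in; nothing more can be done
None
```

The cover is pressed flush and the fastener turned to its locked stop; the last picture before hand-in showed the cover staying down with the gripper clear, and I handed the job in (sign-off returned no verdict).

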